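# Take the blue clamp dog out of the T-slot

## Robot

A 7-joint arm with a two-finger parallel gripper is mounted at the origin on the work surface. World frame = base frame: x ahead of the robot, y to its left, z up, the work surface at z = 0. Lengths are in m, angles in rad, forces in N, time in s.
With the tool pointing down it reaches from about 0.4 to 0.875 m from the base axis. Payload 6.5 kg.
Tool frame: the origin (TCP) lies on the centre line of the jaws, within the pads' length; the fingertips stand 22 mm ahead of it and the grasp point (between the pads) lies 3 mm ahead of it; z points along the fingers, y is the line along which they close (so a half turn about z gives the same grasp; the last joint's range is limited). The gripper opens to 85 mm and grips with 20 to 120 N. Pads are 22 mm wide; open, the fingers measure 114 mm over their backs; the gripper's body (76 mm by 85 mm) begins 54 mm behind the grasp point. The pads swing forward as they close: fully open they stand 13 mm farther back than shut.
Start: joints at [1.134, 0.536, -0.004, 1.538, 0.003, 1.067, -0.071], TCP at [0.236, -0.606, 0.253] pointing down, gripper open.
Joint ranges: [-2.7, 2.7], [-0.37, 2.16], [-1.27, 1.26], [0.24, 2.4], [-1.31, 4.45], [0.19, 1.91], [-2.76, 2.76]. Speed limits (rad/s): [2.39, 2.39, 3.14, 3.14, 3.14, 3.14, 3.14].

## Interface

Orientations are given as a 3x3 rotation matrix whose columns are the frame's x, y, z axes.
In Python, from workcell import observe, imaging, close_job gives the robot as it stands. The module is installed in compiled form; this text tells all that it offers.
- The arm moves only by the tool send_rows, never from a script. Its argument "moves" is a list of rows, each an object with "translation": the shift along the tool's x, y, z in cm, a list of three; "dr": the turn, a rotation vector about the tool's x, y, z in degrees, a list of three; "fingers": the closure, from 0 (fully open) to 1 (shut). A call has 1 to 8 rows; each row shifts and turns the commanded pose from where the row before left it, along the tool's axes as they then stand; what a row does not reach is not made up. A row lasts 1/10 s, in which the tool goes at most 50 mm and 8.59 degrees, less where a joint would pass 70% of its speed; a pose out of reach is approached as far as the arm can. A call is refused whole if a number of a shift passes 5 or a number of a turn 8.59, either way. A call with a gripper value outside its range is refused whole. The fingers move at their own pace and stop on an object; "squeeze" is the grip in N (left out, the last holds). Time passes only in rows, so rows that do not move let the fingers close. It gives the time, the measured TCP pose, the force, the opening and the grip force at its end, in the units of the state.
- observe(): the state, without advancing time (a new reading comes with each control period).
- imaging.capture(name): name is "scene" or "side" or "wrist"; returns (picture, depth): 420x560x3 uint8, red, green, blue; 420x560 float32, m along the optical axis (not along the pixel's ray), 0 where there is no reading.
- imaging.camera_info(name): a dict with "camera_matrix" (3x3 intrinsics, pixels), "xyz" and "rotation" of the camera in the world; the wrist camera has in their place "tool_from_camera" (4x4, takes a point from camera to tool coordinates, whose origin is the TCP and whose axes are the flange's). Camera axes: x right, y down, z forward; pixel columns grow to the right and rows downward; lengths in m; the calibration is good to about 2 mm. A picture is of the moment at which its call begins: read the wrist's pose just before it. camera_info takes no time and is no camera call.
- close_job(): hands the job in; it is judged then, once.
The state is a dict: "time": time; "joints": joint angles; "dq": joint speeds; "effort": joint torques, N m; "tcp_pos": TCP position; "eef_rot": TCP orientation; "ft_force": force on the tool from outside, world axes, zero at the start; "wrist_torque": the same for the moment, N m; "gripper_width": finger opening in m; "gripper_force": force on a finger pad.
Only numpy, scipy, OpenCV 4.12 (cv2) and the standard library are available. Lean on these libraries where they do the work, as an engineer would, in place of code of your own. Each camera call takes 0.05 s, during which the arm holds its last target. There are 200 camera calls.

## Task

Slide the blue clamp dog along the T-slot of the tablet board and out of the slot's open end, then lift it away and stand it upright in the pale wooden tray. Leave the black dog where it is in the slot.

Things in the scene. Friction and masses are not known exactly. Their poses are not given: they have to be found in the camera images.
- blue_dog_grip (a point): The blue clamp dog in the T-slot, between the black dog and the open end: square plastic grip 28 x 28 mm, 48 tall, on a steel neck 12 tall and a steel foot 26 mm wide, 32 along the slot, 6 thick; 0.15 to 0.3 kg. Point: the grip's centre, 42 mm above the foot's underside; y along the slot, z up. Slides freely, 2 mm sideways and 3 mm vertical play. A red one stands on the bench: not wanted.
- slot_mouth (a point): Open end of the T-slot: point on the slot's floor, 22 mm above the bench, on its centre line at the rail's very end; y points out along the slot, z up. Aluminium rail 320 x 44 mm, its top 15 mm above the slot's floor, gap 16 mm wide, on a plywood board 100 mm wide fixed to the bench, ending flush. Other end plugged. A dog's foot is clear once its centre is 16 mm beyond; below is only the bench.
- tray: Pale wooden tray, empty, fixed to the bench: outside 140 mm along its x, 160 along its y; walls 6 mm thick, 22 mm high; floor 6 mm thick. Origin: centre of its underside, on the bench. (A grey tin of the same size, holding brass nuts, is not the tray.)
- black_dog_grip (a point): Black clamp dog in the same slot, nearer the plugged end, to be left there: form and size as the blue one, point at its grip's centre. The two dogs' centres are at least 110 mm apart at the start.
Not all that is in view belongs to the job. Of the things shaped like the part that bears blue_dog_grip, the blue one is meant. Several things have the shape of the tray; the one meant has the colours described above.

How it is judged:
On the way:
1. the blue dog slides up to the open end while still in the slot (y of blue_dog_grip in the frame of slot_mouth between -0.02 and 0.04 m and x of blue_dog_grip in the frame of slot_mouth between -0.015 and 0.015 m and z of blue_dog_grip in the frame of slot_mouth below 0.055 m), for 0.02 s.
At the end, for the whole second after the job is handed in: The blue dog stands at rest on the tray's floor, inside its walls and upright within about 10 degrees; the black dog is in the slot within 30 mm of where it began (x of blue_dog_grip in the frame of tray between -0.064 and 0.064 m and y of blue_dog_grip in the frame of tray between -0.074 and 0.074 m and z of blue_dog_grip in the frame of tray between 0.04 and 0.056 m and angle between blue_dog_grip's own z axis and vertical below 0.17 rad and linear speed of blue_dog below 0.02 m/s and y of black_dog_grip in the frame of slot_mouth between -0.33 and -0.2 m and distance of black_dog_grip from where it was at the start of the episode below 0.03 m); the robot touches nothing.
It fails at once if the black dog is moved more than 30 mm (distance of black_dog_grip from where it was at the start of the episode above 0.03 m).
It also fails if it takes over 45 s, if anything falls off the work surface, if the arm or the gripper's body presses on something with over 40 N, if the wrist force passes 120 N, or if a joint passes its speed limit or range.

## Working session

There is one attempt and no reset: what is moved stays moved. The work goes in short steps, Python scripts to look and compute and a tool call to move; the robot and the scene stay as the last step left them, time stands still between calls to the robot, and variables do not carry over. Pictures are saved under pics/ and viewed, at most 10 in all, crops included, and the job is handed in when it is done.

Besides the shell and the picture viewer there is one more tool, called after ">>>" in YAML: its name, and indented under it one key for each argument. send_rows: Moves the arm, as the interface text tells. Its arguments: {"type":"object","properties":{"moves":{"type":"array","items":{"type":"object","properties":{"translation":{"type":"array","items":{"type":"number"}},"dr":{"type":"array","items":{"type":"number"}},"fingers":{"type":"number"}}}},"squeeze":{"type":"number"}},"required":["moves"]}

```bash
mkdir -p pics
python3 - <<'E'
from workcell import observe, imaging
import cv2,numpy as np
s=observe();print(s['time'],s['tcp_pos'],np.round(s['eef_rot'],3),s['gripper_width'])
ims=[]
for n in("scene","side"):
    p,d=imaging.capture(n);np.savez(f'{n}0.npz',p=p,d=d);cv2.imwrite(f'pics/{n}0.png',p[:,:,::-1])
    i=imaging.camera_info(n);print(n,{k:np.round(v,3).tolist() for k,v in i.items() if k!='name'})
E
```

```text
0.0 [ 0.23531909 -0.60526372  0.25238326] [[ 0.932  0.362 -0.001]
 [ 0.362 -0.932  0.002]
 [-0.    -0.002 -1.   ]] 0.08564186249859171
scene {'camera_matrix': [[425.136, 0.0, 288.935], [0.0, 425.136, 213.948], [0.0, 0.0, 1.0]], 'xyz': [1.161, -0.038, 0.786], 'rotation': [[0.07, 0.714, -0.697], [0.997, -0.059, 0.04], [-0.013, -0.698, -0.716]]}
side {'camera_matrix': [[399.203, 0.0, 277.933], [0.0, 399.203, 208.722], [0.0, 0.0, 1.0]], 'xyz': [0.227, 0.724, 0.514], 'rotation': [[-0.948, -0.154, 0.278], [-0.317, 0.472, -0.822], [-0.004, -0.868, -0.497]]}
```

View pics/scene0.png

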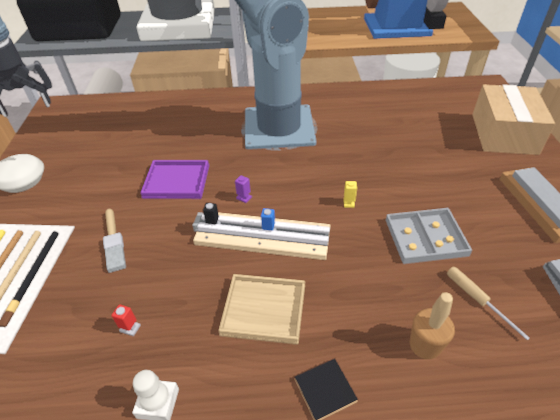

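View pics/side0.png

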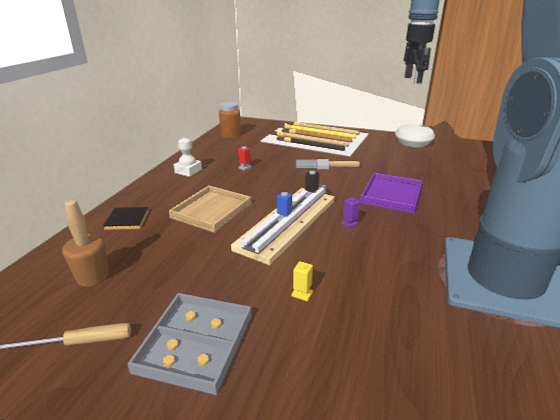

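The pictures show the blue dog at scene (268,219) / side (285,204), in the slot. The black dog is at scene (211,213), towards the far end. Lookalikes on the bench are red (124,319), purple (243,189) and yellow (350,194), and none of them is wanted. The candidate trays are pale wood (264,307), which fits the description, purple (176,179) and the grey tin with nuts (427,235). I'll measure and check a crop.

```bash
cat > h.py <<'E'
import numpy as np,cv2
from workcell import imaging,observe
def cloud(n,p,d):
    i=imaging.camera_info(n);K=np.array(i['camera_matrix']);v,u=np.indices(d.shape)
    c=np.stack([(u-K[0,2])/K[0,0]*d,(v-K[1,2])/K[1,1]*d,d],-1)
    if n=='wrist':
        s=observe();T=np.array(i['tool_from_camera']);c=c@T[:3,:3].T+T[:3,3]
        return c@np.array(s['eef_rot']).T+s['tcp_pos']
    return c@np.array(i['rotation']).T+np.array(i['xyz'])
def ray(n,uv,z):
    i=imaging.camera_info(n);K=np.array(i['camera_matrix']);d=np.array(i['rotation'])@np.linalg.solve(K,[uv[0],uv[1],1.]);o=np.array(i['xyz'])
    return o+d*(z-o[2])/d[2]
E
python3 - <<'E'
from h import *
for n,tray,rail in(("scene",(222,276,308,342),(190,205,335,260)),("side",(168,186,254,230),(234,185,340,258))):
    f=np.load(n+'0.npz');p,d=f['p'],f['d'];X=cloud(n,p,d);ok=d>0
    hsv=cv2.cvtColor(p,cv2.COLOR_RGB2HSV)
    def box(b):
        m=np.zeros(d.shape,bool);m[b[1]:b[3],b[0]:b[2]]=1;return m&ok
    def rect(m,t):
        q=X[m][:,:2]; r=cv2.minAreaRect((q*1000).astype(np.float32));print(n,t,m.sum(),np.round(r[0],1),np.round(r[1],1),round(r[2],1),'z',np.round(np.median(X[m][:,2]),4))
    rect(box(rail)&(X[...,2]>.031)&(X[...,2]<.041)&(hsv[...,1]<70),'railtop')
    rect(box(rail)&(X[...,2]>.012)&(X[...,2]<.041),'board+rail')
    rect(box(tray)&(X[...,2]>.018)&(X[...,2]<.025),'tray rim')
    blue=box(rail)&(hsv[...,0]>100)&(hsv[...,0]<125)&(hsv[...,1]>150)
    black=box((rail[0],rail[1]-25,rail[2],rail[3]))&(X[...,2]>.048)&(hsv[...,2]<70)
    for t,m in(('blue',blue),('black',black)):
        z=X[m][:,2];print(n,t,m.sum(),'zmax',np.percentile(z,98).round(4)); 
        mt=m&(X[...,2]>.084)
        if mt.sum()>8: rect(mt,t+' top');print(np.round(X[mt].mean(0),4))
p=np.load('scene0.npz')['p'];c=p[195:345,185:345];cv2.imwrite('pics/crop.png',cv2.resize(c[:,:,::-1],None,fx=4,fy=4,interpolation=cv2.INTER_CUBIC))
E
```

```text
scene railtop 1450 [466.1 -68.3] [325.4  50.4] 77.3 z 0.0371
scene board+rail 3964 [466.5 -68.6] [326.4 103.6] 77.0 z 0.0224
scene tray rim 742 [673.  -68.4] [160.2 142.6] 79.1 z 0.0218
scene blue 185 zmax 0.0889
scene blue top 43 [478.9 -46.2] [20. 29.] 18.6 z 0.0875
[ 0.4798 -0.048   0.0873]
scene black 190 zmax 0.0893
scene black top 42 [ 447.9 -181.9] [18.3 31.8] 24.1 z 0.0869
[ 0.4484 -0.1821  0.087 ]
side railtop 1004 [468.7 -65.8] [328.   47.8] 76.7 z 0.0369
side board+rail 3080 [533.8 -80.8] [329.8 235.4] 77.2 z 0.0216
side tray rim 456 [632.2 -57.4] [162.1 230. ] 79.5 z 0.0212
side blue 186 zmax 0.0887
side blue top 44 [472.1 -44.4] [26.  24.6] 76.9 z 0.087
[ 0.4702 -0.0395  0.0868]
side black 188 zmax 0.0883
side black top 32 [ 440.2 -179.1] [22.9 26. ] 82.0 z 0.0868
[ 0.4392 -0.1746  0.0866]
```

View pics/crop.png

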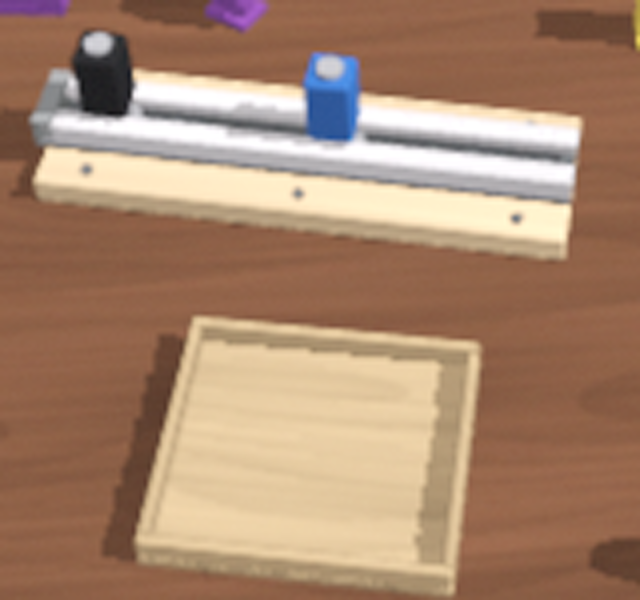

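The crop confirms it: the blue dog is at mid-slot (crop 332,97), the slot's open end is at the right (575,150), and the plug is at the left. The wooden tray is empty, centred at about (673,-68) mm. The rail's direction is 77°, the mouth is at about (503,89) mm, and the blue dog is at about (473,-45) mm. Top heights match the expected 0.088 m. I'll turn the tool to line up with the slot.

>>> send_rows:
  moves:
    - {"translation":[0,0,0],"dr":[0,0,-8],"fingers":0}
    - {"translation":[0,0,0],"dr":[0,0,-8],"fingers":0}
    - {"translation":[0,0,0],"dr":[0,0,-8],"fingers":0}
    - {"translation":[0,0,0],"dr":[0,0,-8],"fingers":0}
    - {"translation":[0,0,0],"dr":[0,0,-8],"fingers":0}
    - {"translation":[0,0,0],"dr":[0,0,-8],"fingers":0}
    - {"translation":[0,0,0],"dr":[0,0,-8],"fingers":0}
    - {"translation":[3,0.5,0],"dr":[0,0,0],"fingers":0}

```text
time: 0.9
tcp_pos: [0.244, -0.5802, 0.2525]
eef_rot: [[0.222, 0.975, -0.002], [0.975, -0.222, -0.001], [-0.002, -0.001, -1.0]]
ft_force: [-0.5, -0.2, -0.3]
gripper_width: 0.0854
gripper_force: 0.0
```

>>> send_rows:
  moves:
    - {"translation":[4.5,0.8,0],"dr":[0,0,0],"fingers":0}
    - {"translation":[4.5,0.8,0],"dr":[0,0,0],"fingers":0}
    - {"translation":[4.5,0.8,0],"dr":[0,0,0],"fingers":0}
    - {"translation":[4.5,0.8,0],"dr":[0,0,0],"fingers":0}
    - {"translation":[4.5,0.8,0],"dr":[0,0,0],"fingers":0}
    - {"translation":[4.5,0.8,0],"dr":[0,0,0],"fingers":0}
    - {"translation":[4.5,0.8,0],"dr":[0,0,0],"fingers":0}
    - {"translation":[4.5,0.8,0],"dr":[0,0,0],"fingers":0}

```text
time: 1.7
tcp_pos: [0.3891, -0.2389, 0.2532]
eef_rot: [[0.221, 0.975, -0.0], [0.975, -0.221, -0.0], [-0.0, -0.0, -1.0]]
ft_force: [0.9, -0.8, 0.4]
gripper_width: 0.0856
gripper_force: 0.0
```

```bash
cat >> h.py <<'E'
def go(target,yaw):
    s=observe();R=np.array(s['eef_rot']);t=np.array(target)-s['tcp_pos']
    print('t',s['time'],'tcp',np.round(s['tcp_pos'],4),'toolmove cm',np.round(R.T@t*100,2),'yawx',np.degrees(np.arctan2(R[1,0],R[0,0])).round(2),'tilt',np.round(R[:2,2],4))
E
python3 -c "
from h import *
go([.473,-.045,.2],77);print(observe()['joints'])"
```

```text
t 1.7 tcp [ 0.3891 -0.2389  0.2532] toolmove cm [20.76  3.9   5.32] yawx 77.24 tilt [-0.0003 -0.0001]
[ 0.81199056  0.23442966 -0.41098706  2.01014264  0.11726212  0.91941488
  0.11696211]
```

>>> send_rows:
  moves:
    - {"translation":[4,0.7,0.8],"fingers":0,"dr":[0,0,0]}
    - {"translation":[4,0.7,0.8],"fingers":0,"dr":[0,0,0]}
    - {"translation":[4,0.7,0.8],"fingers":0,"dr":[0,0,0]}
    - {"translation":[4,0.7,0.8],"fingers":0,"dr":[0,0,0]}
    - {"translation":[3,0.7,0.8],"fingers":0,"dr":[0,0,0]}
    - {"translation":[0,0,0],"fingers":0,"dr":[0,0,0]}
    - {"translation":[0,0,0],"fingers":0,"dr":[0,0,0]}

```text
time: 2.4
tcp_pos: [0.4647, -0.0627, 0.2129]
eef_rot: [[0.219, 0.976, -0.001], [0.976, -0.219, 0.0], [-0.0, -0.001, -1.0]]
ft_force: [0.3, -0.5, -0.2]
gripper_width: 0.0852
gripper_force: 0.0
```

Run:
```python
from h import *
go([.473,-.045,.2],77)
p,d=imaging.capture('wrist');cv2.imwrite('pics/w1.png',p[:,:,::-1]);np.savez('w1.npz',p=p,d=d);X=cloud('wrist',p,d)
hsv=cv2.cvtColor(p,cv2.COLOR_RGB2HSV)
m=(d>0)&(hsv[...,0]>100)&(hsv[...,0]<125)&(hsv[...,1]>120)
print(m.sum(),np.percentile(X[m],[2,50,98],axis=0).round(4))
near=np.linalg.norm(X[...,:2]-[.473,-.045],axis=-1)<.035
mt=near&(d>0)&(X[...,2]>.083)&(X[...,2]<.093)
r=cv2.minAreaRect((X[mt][:,:2]*1000).astype(np.float32));print('top',mt.sum(),r,X[mt][:,2].mean())
```

```text
t 2.4 tcp [ 0.4647 -0.0627  0.2129] toolmove cm [1.91 0.42 1.29] yawx 77.34 tilt [-0.0012  0.0001]
846 [[ 0.4578 -0.065   0.0489]
 [ 0.4726 -0.0445  0.0876]
 [ 0.4853 -0.0358  0.0893]]
top 1003 ((471.7967834472656, -51.32440185546875), (27.641639709472656, 27.44589614868164), 77.39154815673828) 0.0886051021917238
```

View pics/w1.png

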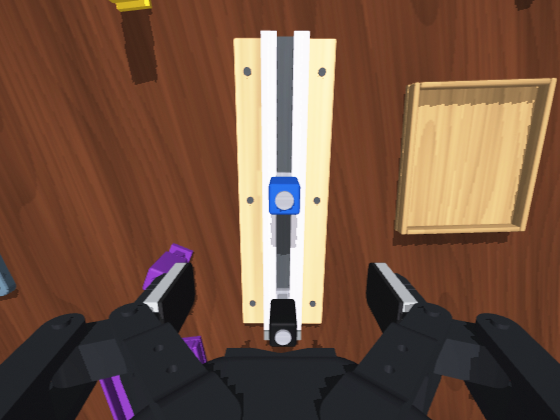

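The wrist view shows the blue dog at (284,196), the mouth towards the top at (285,38), black at (283,320) and the tray to the right. The measured top is 27.6 x 27.4 mm, centred at (472,-51), and aligned to the tool within 0.1°. I'll descend.

>>> send_rows:
  moves:
    - {"translation":[1.3,0.5,2],"fingers":0,"dr":[0,0,0]}
    - {"translation":[0,0,3],"fingers":0,"dr":[0,0,0]}
    - {"translation":[0,0,3],"fingers":0,"dr":[0,0,0]}
    - {"translation":[0,0,2],"fingers":0,"dr":[0,0,0]}
    - {"translation":[0,0,0],"fingers":0,"dr":[0,0,0]}
    - {"translation":[0,0,0],"fingers":0,"dr":[0,0,0]}

```text
time: 3.05
tcp_pos: [0.4727, -0.0525, 0.1137]
eef_rot: [[0.222, 0.975, -0.0], [0.975, -0.222, -0.0], [-0.0, -0.0, -1.0]]
ft_force: [-0.5, -0.4, -0.0]
gripper_width: 0.0853
gripper_force: 0.0
```

```bash
python3 -c "
from h import *
go([.472,-.051,.071],77)"
```

```text
t 3.05 tcp [ 0.4727 -0.0525  0.1137] toolmove cm [ 0.14 -0.1   4.27] yawx 77.15 tilt [-0.0002 -0.0004]
```

Then down the rest of the way and close gently.

>>> send_rows:
  moves:
    - {"translation":[0.1,-0.1,2],"fingers":0,"dr":[0,0,0]}
    - {"translation":[0,0,2.2],"fingers":0,"dr":[0,0,0]}
    - {"translation":[0,0,0],"fingers":0,"dr":[0,0,0]}
    - {"translation":[0,0,0],"fingers":1,"dr":[0,0,0]}
    - {"translation":[0,0,0],"fingers":1,"dr":[0,0,0]}
    - {"translation":[0,0,0],"fingers":1,"dr":[0,0,0]}
    - {"translation":[0,0,0],"fingers":1,"dr":[0,0,0]}
    - {"translation":[0,0,0],"fingers":1,"dr":[0,0,0]}
  squeeze: 35

```text
time: 3.85
tcp_pos: [0.4722, -0.0504, 0.0719]
eef_rot: [[0.221, 0.975, 0.001], [0.975, -0.221, -0.0], [-0.0, 0.001, -1.0]]
ft_force: [-1.5, -0.8, 6.4]
gripper_width: 0.0275
gripper_force: 42.2
```

>>> send_rows:
  moves:
    - {"translation":[0,0,0],"fingers":1,"dr":[0,0,0]}
    - {"translation":[0,0,0],"fingers":1,"dr":[0,0,0]}
    - {"translation":[0,0,0],"fingers":1,"dr":[0,0,0]}

```text
time: 4.15
tcp_pos: [0.4723, -0.0504, 0.0719]
eef_rot: [[0.221, 0.975, 0.001], [0.975, -0.221, -0.0], [-0.0, 0.001, -1.0]]
ft_force: [-1.7, 0.4, 6.4]
gripper_width: 0.0276
gripper_force: 42.2
```

Gripped at 27.6 mm. I'll lift 1 mm to centre the foot in its vertical play, then slide in small steps and watch the force.

>>> send_rows:
  moves:
    - {"translation":[0,0,-0.1],"fingers":1,"dr":[0,0,0]}
    - {"translation":[1,0,0],"fingers":1,"dr":[0,0,0]}
    - {"translation":[1.5,0,0],"fingers":1,"dr":[0,0,0]}
    - {"translation":[1.5,0,0],"fingers":1,"dr":[0,0,0]}

```text
time: 4.55
tcp_pos: [0.4808, -0.0102, 0.0721]
eef_rot: [[0.221, 0.975, -0.0], [0.975, -0.221, 0.0], [0.0, -0.0, -1.0]]
ft_force: [0.9, -1.1, -2.4]
gripper_width: 0.028
gripper_force: 41.1
```

>>> send_rows:
  moves:
    - {"translation":[1.5,0,0],"fingers":1,"dr":[0,0,0]}
    - {"translation":[1.5,0,0],"fingers":1,"dr":[0,0,0]}
    - {"translation":[1.5,0,0],"fingers":1,"dr":[0,0,0]}
    - {"translation":[1.5,0,0],"fingers":1,"dr":[0,0,0]}
    - {"translation":[0,0,0],"fingers":1,"dr":[0,0,0]}

```text
time: 5.05
tcp_pos: [0.4945, 0.0505, 0.0724]
eef_rot: [[0.217, 0.976, 0.001], [0.976, -0.217, 0.002], [0.002, 0.0, -1.0]]
ft_force: [0.3, -0.6, -3.0]
gripper_width: 0.0276
gripper_force: 41.1
```

Run:
```python
from h import *
go([.5035,.089,.073],77);s=observe();print(s['ft_force'],s['wrist_torque'],s['gripper_force'])
p,d=imaging.capture('wrist');X=cloud('wrist',p,d);cv2.imwrite('pics/w2.png',p[:,:,::-1])
hsv=cv2.cvtColor(p,cv2.COLOR_RGB2HSV)
u=np.array([.2215,.9752]);q=(X[...,:2]-[.472,-.051])
a=q@u;b=q@[u[1],-u[0]]
m=(d>0)&(X[...,2]>.032)&(X[...,2]<.042)&(abs(b)<.03)&(a>.11)&(a<.2)
print(m.sum(),'along',np.percentile(a[m],[90,98,99.5]),'across',np.percentile(b[m],[1,99]))
```

```text
t 5.05 tcp [0.4945 0.0505 0.0724] toolmove cm [ 3.95  0.04 -0.05] yawx 77.46 tilt [0.0009 0.0021]
[ 0.32274459 -0.62040704 -3.01441067] [ 0.02519573 -0.04850054 -0.01002357] 41.065624952316284
2888 along [0.14047655 0.14267032 0.14279218] across [-0.02171491  0.02167812]
```

The slide is smooth. The mouth is 143 mm from the start and I've done 104 mm, with the rail centred on the path. I'll pause at the mouth, then go out.

>>> send_rows:
  moves:
    - {"translation":[1.3,0,0],"fingers":1,"dr":[0,0,0]}
    - {"translation":[1.3,0,0],"fingers":1,"dr":[0,0,0]}
    - {"translation":[1.2,0,0],"fingers":1,"dr":[0,0,0]}
    - {"translation":[0,0,0],"fingers":1,"dr":[0,0,0]}
    - {"translation":[0,0,0],"fingers":1,"dr":[0,0,0]}

```text
time: 5.6
tcp_pos: [0.5023, 0.0844, 0.0721]
eef_rot: [[0.22, 0.975, -0.0], [0.975, -0.22, -0.0], [-0.0, -0.0, -1.0]]
ft_force: [0.2, -1.2, -1.8]
gripper_width: 0.0276
gripper_force: 41.1
```

>>> send_rows:
  moves:
    - {"translation":[1.3,0,0],"fingers":1,"dr":[0,0,0]}
    - {"translation":[1.3,0,0],"fingers":1,"dr":[0,0,0]}
    - {"translation":[1.4,0,0],"fingers":1,"dr":[0,0,0]}
    - {"translation":[0,0,0],"fingers":1,"dr":[0,0,0]}

```text
time: 6.0
tcp_pos: [0.5118, 0.1267, 0.0725]
eef_rot: [[0.217, 0.976, 0.001], [0.976, -0.217, 0.002], [0.003, 0.001, -1.0]]
ft_force: [0.1, -0.0, -1.8]
gripper_width: 0.0275
gripper_force: 41.1
```

The dog is 39 mm beyond the mouth, so it's clear, and the force is only its weight. Lift it and carry it to the tray.

>>> send_rows:
  moves:
    - {"translation":[0,0,-2],"fingers":1,"dr":[0,0,0]}
    - {"translation":[0,0,-3],"fingers":1,"dr":[0,0,0]}
    - {"translation":[0,0,-3],"fingers":1,"dr":[0,0,0]}
    - {"translation":[-1.5,2,-1],"fingers":1,"dr":[0,0,0]}
    - {"translation":[-2.3,3,0],"fingers":1,"dr":[0,0,0]}
    - {"translation":[-2.3,3,0],"fingers":1,"dr":[0,0,0]}
    - {"translation":[-2.3,3,0],"fingers":1,"dr":[0,0,0]}
    - {"translation":[-2.3,3,0],"fingers":1,"dr":[0,0,0]}

```text
time: 6.8
tcp_pos: [0.6246, -0.0136, 0.162]
eef_rot: [[0.221, 0.975, -0.001], [0.975, -0.221, -0.0], [-0.001, -0.001, -1.0]]
ft_force: [0.5, 0.2, -2.2]
gripper_width: 0.0279
gripper_force: 41.2
```

>>> send_rows:
  moves:
    - {"translation":[-2.3,3,0],"fingers":1,"dr":[0,0,0]}
    - {"translation":[-1.5,2,0],"fingers":1,"dr":[0,0,0]}
    - {"translation":[-1,1,0],"fingers":1,"dr":[0,0,0]}
    - {"translation":[0,0,0],"fingers":1,"dr":[0,0,0]}
    - {"translation":[0,0,0],"fingers":1,"dr":[0,0,0]}

```text
time: 7.3
tcp_pos: [0.6711, -0.0705, 0.1619]
eef_rot: [[0.22, 0.976, -0.001], [0.976, -0.22, 0.001], [0.001, -0.002, -1.0]]
ft_force: [0.2, 1.1, -2.2]
gripper_width: 0.0276
gripper_force: 41.2
```

Run:
```python
from h import *
go([.673,-.068,.065],77)
for n in('scene','wrist'):
    p,d=imaging.capture(n);cv2.imwrite(f'pics/{n}3.png',p[:,:,::-1])
```

```text
t 7.3 tcp [ 0.6711 -0.0705  0.1619] toolmove cm [0.28 0.14 9.69] yawx 77.31 tilt [-0.0015  0.0011]
```

View pics/wrist3.png

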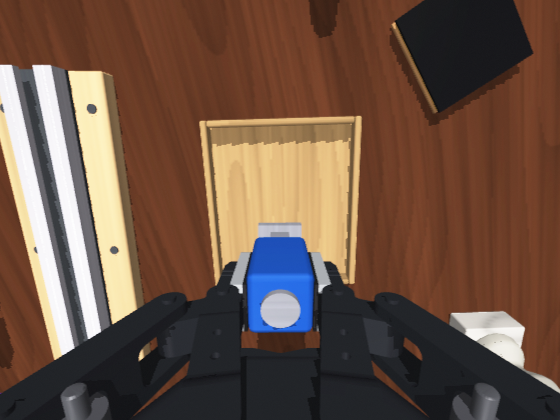

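The dog hangs upright between the pads at (280,285), over the tray's middle. With its foot on the floor the TCP should be at about 0.056. Descend.

>>> send_rows:
  moves:
    - {"translation":[0.2,0.1,2],"fingers":1,"dr":[0,0,0]}
    - {"translation":[0,0,3],"fingers":1,"dr":[0,0,0]}
    - {"translation":[0,0,3],"fingers":1,"dr":[0,0,0]}
    - {"translation":[0,0,1.3],"fingers":1,"dr":[0,0,0]}
    - {"translation":[0,0,0.5],"fingers":1,"dr":[0,0,0]}
    - {"translation":[0,0,0.2],"fingers":1,"dr":[0,0,0]}
    - {"translation":[0,0,0],"fingers":1,"dr":[0,0,0]}

```text
time: 8.1
tcp_pos: [0.6744, -0.07, 0.0635]
eef_rot: [[0.221, 0.975, 0.002], [0.975, -0.221, 0.0], [0.0, 0.002, -1.0]]
ft_force: [-0.1, -0.8, -2.6]
gripper_width: 0.0278
gripper_force: 41.0
```

>>> send_rows:
  moves:
    - {"translation":[0,0,0.2],"fingers":1,"dr":[0,0,0]}
    - {"translation":[0,0,0],"fingers":1,"dr":[0,0,0]}

```text
time: 8.3
tcp_pos: [0.674, -0.0704, 0.061]
eef_rot: [[0.221, 0.975, 0.001], [0.975, -0.221, -0.0], [0.0, 0.001, -1.0]]
ft_force: [0.3, 0.4, -2.6]
gripper_width: 0.0277
gripper_force: 41.0
```

>>> send_rows:
  moves:
    - {"translation":[0,0,0.2],"fingers":1,"dr":[0,0,0]}
    - {"translation":[0,0,0.1],"fingers":1,"dr":[0,0,0]}
    - {"translation":[0,0,0],"fingers":1,"dr":[0,0,0]}

```text
time: 8.6
tcp_pos: [0.6734, -0.0703, 0.0571]
eef_rot: [[0.221, 0.975, -0.0], [0.975, -0.221, 0.0], [-0.0, -0.0, -1.0]]
ft_force: [0.1, 0.2, -1.7]
gripper_width: 0.0277
gripper_force: 41.0
```

>>> send_rows:
  moves:
    - {"translation":[0,0,0.1],"fingers":1,"dr":[0,0,0]}
    - {"translation":[0,0,0],"fingers":1,"dr":[0,0,0]}

```text
time: 8.8
tcp_pos: [0.6735, -0.0703, 0.0561]
eef_rot: [[0.221, 0.975, -0.0], [0.975, -0.221, 0.0], [-0.0, -0.0, -1.0]]
ft_force: [0.4, -0.1, -2.2]
gripper_width: 0.0275
gripper_force: 41.1
```

>>> send_rows:
  moves:
    - {"translation":[0,0,0.1],"fingers":1,"dr":[0,0,0]}
    - {"translation":[0,0,0],"fingers":1,"dr":[0,0,0]}

```text
time: 9.0
tcp_pos: [0.6736, -0.0703, 0.056]
eef_rot: [[0.221, 0.975, -0.0], [0.975, -0.221, -0.0], [-0.0, -0.0, -1.0]]
ft_force: [-2.5, 0.1, 4.1]
gripper_width: 0.0278
gripper_force: 41.9
```

Contact: the force rose to +4 N at the expected height. Release and rise.

>>> send_rows:
  moves:
    - {"translation":[0,0,0],"fingers":0.5,"dr":[0,0,0]}
    - {"translation":[0,0,0],"fingers":0.2,"dr":[0,0,0]}
    - {"translation":[0,0,0],"fingers":0,"dr":[0,0,0]}
    - {"translation":[0,0,0],"fingers":0,"dr":[0,0,0]}
    - {"translation":[0,0,0],"fingers":0,"dr":[0,0,0]}
    - {"translation":[0,0,0],"fingers":0,"dr":[0,0,0]}

```text
time: 9.6
tcp_pos: [0.6736, -0.0703, 0.0552]
eef_rot: [[0.221, 0.975, -0.0], [0.975, -0.221, -0.0], [-0.0, -0.0, -1.0]]
ft_force: [-0.5, 0.3, 0.4]
gripper_width: 0.0857
gripper_force: 0.0
```

>>> send_rows:
  moves:
    - {"translation":[0,0,-2],"fingers":0,"dr":[0,0,0]}
    - {"translation":[0,0,-3],"fingers":0,"dr":[0,0,0]}
    - {"translation":[0,0,-4],"fingers":0,"dr":[0,0,0]}
    - {"translation":[0,0,-4],"fingers":0,"dr":[0,0,0]}
    - {"translation":[0,0,-3],"fingers":0,"dr":[0,0,0]}
    - {"translation":[0,0,0],"fingers":0,"dr":[0,0,0]}
    - {"translation":[0,0,0],"fingers":0,"dr":[0,0,0]}

```text
time: 10.3
tcp_pos: [0.6738, -0.0703, 0.2158]
eef_rot: [[0.221, 0.975, 0.001], [0.975, -0.221, -0.0], [-0.0, 0.001, -1.0]]
ft_force: [-0.4, -0.4, -0.8]
gripper_width: 0.085
gripper_force: 0.0
```

Run:
```python
from h import *
go([.673,-.068,.2],77)
p,d=imaging.capture('side');cv2.imwrite('pics/side4.png',p[:,:,::-1]);X=cloud('side',p,d)
hsv=cv2.cvtColor(p,cv2.COLOR_RGB2HSV)
m=(d>0)&(hsv[...,0]>100)&(hsv[...,0]<125)&(hsv[...,1]>150)&(np.linalg.norm(X[...,:2]-[.673,-.07],axis=-1)<.08)
print(m.sum(),np.percentile(X[m],[2,50,98],axis=0).round(4))
b=(d>0)&(X[...,2]>.084)&(X[...,2]<.09)&(np.linalg.norm(X[...,:2]-[.44,-.178],axis=-1)<.04);print('black',X[b].mean(0))
```

```text
t 10.3 tcp [ 0.6738 -0.0703  0.2158] toolmove cm [ 0.21 -0.13  1.58] yawx 77.24 tilt [ 0.0012 -0.0003]
160 [[ 0.6597 -0.0753  0.0281]
 [ 0.6717 -0.0548  0.0551]
 [ 0.6869 -0.0504  0.0727]]
black [ 0.44059717 -0.17688265  0.08757674]
```

View pics/side4.png

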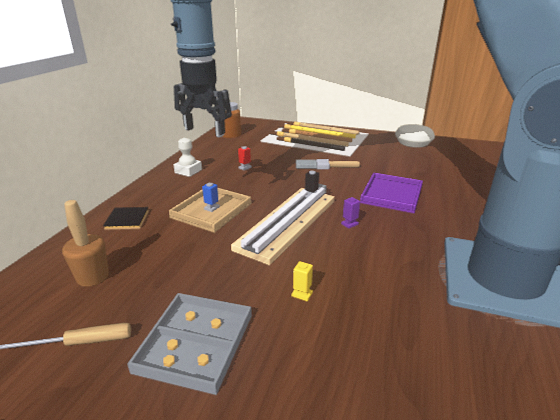

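The blue dog stands upright in the tray at (211,196), its top at z = 0.073 as expected. The black dog is unmoved at (312,181), and the gripper is clear. Handing in.

```bash
python3 -c "
from workcell import close_job
print(close_job())"
```

```text
the job is handed in; nothing more can be done
None
```

The blue dog was slid out of the slot's open end and now stands upright in the pale wooden tray, with the black dog still in its place; I handed the job in at about 10 s, and no verdict came back.

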